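Load the tin warmer with a straightedge

ROBOT

A 7-joint arm with a two-finger parallel gripper is mounted at the origin on a cart in front of the work surface, level with it; the furniture and walls round the work are solid. World frame = base frame: x ahead of the robot, y to its left, z up, the work surface at z = 0. Lengths are in mm, angles in rad, forces in N, time in s.
With the tool pointing down it reaches from about 400 to 925 mm from the base axis. Payload 5.6 kg.
Tool frame: the origin (TCP) lies midway between the tips of the shut fingers; the grasp point (between the pads) lies 19 mm behind it (r.grip_point_offset is the distance from the TCP to the grasp point, in mm); z points along the fingers, y is the line along which they close (so a half turn about z gives the same grasp; the last joint's range is limited). The gripper opens to 85 mm and grips with 20 to 120 N. Pads are 22 mm wide; open, the fingers measure 114 mm over their backs; the gripper's body (76 mm by 85 mm) begins 54 mm behind the grasp point. The pads swing forward as they close: fully open they stand 13 mm farther back than shut.
Start: joints at [-0.043, 0.468, -0.012, 1.603, 0.006, 1.071, -0.056], TCP at [650.006, -0.043, 231.29] pointing down, gripper open.
Joint ranges: [-2.53, 2.53], [-0.31, 2.02], [-1.57, 1.55], [0.28, 2.44], [-1.29, 4.43], [0.15, 1.84], [-2.92, 2.92]. Speed limits (rad/s): [2.57, 2.57, 3.14, 3.14, 3.14, 3.14, 3.14].

INTERFACE

Orientations are given as a rotation vector (axis times angle).
In Python, from bench import status, viewer, sign_off, r gives the robot as it stands. The module is installed in compiled form; this text tells all that it offers.
- The arm moves only by the tool drive_tool, never from a script. Its argument "increments" is a list of rows, each a list of 4 numbers: the shift along the world's x, y, z in mm, then the turn about the world's z in rad. In form: [[dx, dy, dz, roll], ...]. A call has exactly 8 rows; each row shifts and turns the commanded pose from where the row before left it; what a row does not reach is not made up. A row lasts 1/8 s, in which the tool goes at most 62.5 mm and 10.7 degrees, less where a joint would pass 70% of its speed; a pose out of reach is approached as far as the arm can. A call is refused whole if a number of a shift passes 62.5 or a number of a turn 0.188, either way. A call with a gripper value outside its range is refused whole. "fingers" is the finger opening in mm, from 0 to 85.4, set as the call begins (left out, the last holds). The fingers move at their own pace and stop on an object; "grip_force" is the grip in N (left out, the last holds). Time passes only in rows, so rows that do not move let the fingers close, or fill a call up. It gives the time, the measured TCP pose, the force, the opening and the grip force at its end, in the units of the state.
- status.observe(): the state, without advancing time (a new reading comes with each control period).
- viewer.snapshot(name): name is "side" or "top"; returns (picture, depth): 480x640x3 uint8, red, green, blue; 480x640 float32, mm along the optical axis (not along the pixel's ray), 0 where there is no reading.
- viewer.camera_params(name): a dict with "fx", "fy", "cx", "cy" (pixels), "dist" ([k1, k2, p1, p2, k3] as OpenCV has them; the pictures are not rectified), "position" and "attitude" of the camera in the world. Camera axes: x right, y down, z forward; pixel columns grow to the right and rows downward; lengths in mm; the calibration is good to about 2 mm. A picture is of the moment at which its call begins. camera_params takes no time and is no camera call.
- sign_off(): hands the job in; it is judged then, once.
The state is a dict: "time": time; "qpos": joint angles; "qvel": joint speeds; "joint_efforts": joint torques, N m; "tcp_pos": TCP position; "ee_rot": TCP orientation; "force": force on the tool from outside, world axes, zero at the start; "ft_torque": the same for the moment, N m; "width": finger opening in mm; "grasp_force": force on a finger pad.
Only numpy, scipy, OpenCV 4.12 (cv2) and the standard library are available. Lean on these libraries where they do the work, as an engineer would, in place of code of your own. Each camera call takes 0.05 s, during which the arm holds its last target. There are 200 camera calls.

TASK

Load the warming station. First take the timer that was left in its bay and lay it face up in the middle of the cork pad; then, with the straightedge in hand, push all the tins together into the bay until they are wholly inside its mouth, never touching a tin with the fingers. Set the straightedge back standing in the middle of its mat, in line with it, and swing the retaining bar across the mouth until it clicks home; last of all turn the heat dial clockwise to the fourth click from off, and leave the jar and flask alone.

Things in the scene. Friction and masses are not known exactly. Their poses are not given: they have to be found in the camera images.
- station: Fixed warming station: bay with dark floor level with the bench in a 3-sided fence (10 mm thick, 40 high), control box behind. Origin: middle of the open mouth on the bench; x into the bay, y left. Inside: x 0 to 185, y -105 to 105 mm. Left of the mouth a guide 18 high flares to x -32, y 141; right, the bar's hub: radius 33, 38 high, at x -12, y -140. Box x 195 to 319, y -65 to 65, 45 high.
- bar (a joint): Steel retaining bar, rad: 0 = shut across the mouth (end stop); about 1.5 = straight out on the mouth's right; 1.75 = outer stop. Turns clockwise from above to shut, stays where left. From 0.6 a spring catch resists (2 to 4 N at the handle), below 0.28 it pulls the bar home to 0. Bar 10 mm thick, 22 to 36 mm above the bench, reaching 258 mm from its upright hinge.
- bar_hinge (a point): Point on the bar's upright hinge axis, at the bar's height (29 mm), at station x -12, y -140. Fixed.
- bar_handle (a point): Middle of the upper part of the bar's handle: an upright black round post 18 mm in diameter, top 97 mm above the bench; this point is 77 mm above the bench and 170 mm from the hinge axis. x and y axes turn with the bar; y points along it away from the hinge.
- dial (a joint): Heat dial of the station, in rad: 0 = off (stop); it turns clockwise seen from above, with a click every 0.436 rad (25 degrees), positions 0 to 6; fourth click = 1.745. The detent pulls it into the nearest position (holding torque about 0.1 N m).
- dial_grip (a point): Dial's upright axis at grip height, 78 mm above the bench, station x 257, y 0. Black disc 68 mm wide (top 53 mm above the bench) with an upright grip bar 60 mm long, 16 thick, top at 93 mm, lying along this point's x axis. Its end with the white line (-x) is the pointer: at off it points at a black dash on the box; a black dot marks each further click.
- straightedge_grip (a point): Straightedge: aluminium blade 170 mm long (y), 24 thick (x), 28 high, with an upright grey grip at its middle, 60 mm long (y), 16 thick (x), top 90 mm above the underside. This point: middle of the grip, 68 mm above the underside. Stands by itself, 0.28 to 0.42 kg. Both long faces are flat and alike.
- mat: Black rubber mat on which the straightedge is kept, fixed to the bench: 110 mm (x) by 230 mm (y), 3 mm thick. Origin: the middle of its underside.
- jar_centre (a point): Bystander, to be left alone: jar with a lens lid, 78 mm wide and high; its centre.
- flask_centre (a point): Bystander, to be left alone: conical flask, 67 mm wide, 104 mm high; its centre.
- pad: Square cork pad fixed to the bench, 90 x 90 mm, 6 mm thick, beside the bay. Origin: the middle of its underside; x and y along its sides.
- timer_centre (a point): Lab timer, white flat box 62 x 62 mm, its body 18 mm high; the point is in the middle of it, 9 mm above its underside. It starts lying face up in the bay, turned anyhow.
- tin_1_centre (a point): Aluminium sample tin, round, 60 mm in diameter, 32 mm high, 0.05 to 0.12 kg, standing upright on the bench before the bay; the point is on its axis, 16 mm above its underside. From start to start 3 to 5 of the five are there.
- tin_2_centre (a point): Aluminium sample tin, round, 60 mm in diameter, 32 mm high, 0.05 to 0.12 kg, standing upright on the bench before the bay; the point is on its axis, 16 mm above its underside. From start to start 3 to 5 of the five are there.
- tin_3_centre (a point): Aluminium sample tin, round, 60 mm in diameter, 32 mm high, 0.05 to 0.12 kg, standing upright on the bench before the bay; the point is on its axis, 16 mm above its underside. From start to start 3 to 5 of the five are there.
- tin_4_centre (a point): Aluminium sample tin, round, 60 mm in diameter, 32 mm high, 0.05 to 0.12 kg, standing upright on the bench before the bay; the point is on its axis, 16 mm above its underside. From start to start 3 to 5 of the five are there.
- tin_5_centre (a point): Aluminium sample tin, round, 60 mm in diameter, 32 mm high, 0.05 to 0.12 kg, standing upright on the bench before the bay; the point is on its axis, 16 mm above its underside. From start to start 3 to 5 of the five are there.
Not all that is in view belongs to the job. What is shaped like the part that bears timer_centre but orange or purple is not meant.

How it is judged (in metres and radians):
On the way, in this order (a step that is already met when the one before it is completed fails the run):
1. the timer lies on the pad (x of timer_centre in the frame of pad between -0.03 and 0.03 m and y of timer_centre in the frame of pad between -0.03 and 0.03 m and angle between timer_centre's own z axis and vertical below 0.12 rad and height (world z) of timer_centre below 0.022 m and contact force between the fingers and timer below 0.1 N), for 0.2 s.
2. all tins are inside the bay (x of tin_1_centre in the frame of station between 0.024 and 0.175 m and y of tin_1_centre in the frame of station between -0.09 and 0.09 m and angle between each of tin_1_centre, tin_2_centre, tin_3_centre, tin_4_centre, tin_5_centre's own z axis and vertical below 0.15 rad and height (world z) of each of tin_1_centre, tin_2_centre, tin_3_centre, tin_4_centre, tin_5_centre below 0.025 m and x of tin_2_centre in the frame of station between 0.024 and 0.175 m and y of tin_2_centre in the frame of station between -0.09 and 0.09 m and x of tin_3_centre in the frame of station between 0.024 and 0.175 m and y of tin_3_centre in the frame of station between -0.09 and 0.09 m and x of tin_4_centre in the frame of station between 0.024 and 0.175 m and y of tin_4_centre in the frame of station between -0.09 and 0.09 m and x of tin_5_centre in the frame of station between 0.024 and 0.175 m and y of tin_5_centre in the frame of station between -0.09 and 0.09 m), for 0.2 s.
3. the straightedge is back on its mat and the bar is shut, in either order (all of step 2 and x of straightedge_grip in the frame of mat between -0.035 and 0.035 m and y of straightedge_grip in the frame of mat between -0.035 and 0.035 m and angle between straightedge_grip's own z axis and vertical below 0.1 rad and height (world z) of straightedge_grip below 0.076 m and angle between the y axis of straightedge_grip and the y axis of mat, either way round below 0.25 rad and contact force between the fingers and straightedge below 0.1 N and value of joint bar below 0.06 rad), for 0.2 s.
4. the dial is at the fourth click (value of joint bar below 0.06 rad and value of joint dial between 1.64533 and 1.84533 rad), for 0.2 s.
At the end, for the whole second after the job is handed in: Timer flat and released on the pad, within 30 mm of its middle each way; all tins in the bay, axes 24 mm or more inside; straightedge standing released on its mat within 35 mm of the middle each way, 0.25 rad of its length; bar within 0.06 rad of shut; dial within 0.1 rad of 1.745 (all of step 1 and all of step 2 and all of step 4 and x of straightedge_grip in the frame of mat between -0.035 and 0.035 m and y of straightedge_grip in the frame of mat between -0.035 and 0.035 m and angle between straightedge_grip's own z axis and vertical below 0.1 rad and height (world z) of straightedge_grip below 0.076 m and angle between the y axis of straightedge_grip and the y axis of mat, either way round below 0.25 rad and contact force between the fingers and straightedge below 0.1 N and linear speed of straightedge below 0.02 m/s); the robot touches nothing.
It fails at once if a tin is touched by the fingers (contact force between the fingers and tin_1 above 0.5 N or contact force between the fingers and tin_2 above 0.5 N or contact force between the fingers and tin_3 above 0.5 N or contact force between the fingers and tin_4 above 0.5 N or contact force between the fingers and tin_5 above 0.5 N).
It fails at once if a bystander (jar, flask) is moved by more than 30 mm (distance of any of jar_centre, flask_centre from where it was at the start of the episode above 0.03 m).
Of tin_1, tin_2, tin_3, tin_4, tin_5 only 3 to 5 are there at a start; the rules pass over those that are not, and their reading is None.
At some moment in a run one of tin_1, tin_2, tin_3, tin_4, tin_5 may be knocked a few centimetres aside while the robot is not near it.
Once in a run the grip may slacken for a moment while it holds something.
It also fails if it takes over 208 s, if anything falls off the work surface, if the arm or the gripper's body presses on something with over 40 N, if the wrist force passes 120 N, or if a joint passes its speed limit or range.

## Working session

There is one attempt and no reset: what is moved stays moved. The work goes in short steps, Python scripts to look and compute and a tool call to move; the robot and the scene stay as the last step left them, time stands still between calls to the robot, and variables do not carry over. Pictures are saved under pics/ and viewed, at most 14 in all, crops included, and the job is handed in when it is done.

Besides the shell and the picture viewer there is one more tool, called after ">>>" in YAML: its name, and indented under it one key for each argument. drive_tool: Moves the arm, as the interface text tells. Its arguments: {"type":"object","properties":{"increments":{"type":"array"},"fingers":{"type":"number"},"grip_force":{"type":"number"}},"required":["increments"]}

```bash
mkdir -p pics; cat > h.py <<'E'
import numpy as np, cv2
from bench import status, viewer, r
from scipy.spatial.transform import Rotation as R
def cam(n):
    p=viewer.camera_params(n)
    K=np.array([[p['fx'],0,p['cx']],[0,p['fy'],p['cy']],[0,0,1]])
    a=np.array(p['attitude'],float)
    M=R.from_rotvec(a).as_matrix() if a.shape==(3,) else (a if a.shape==(3,3) else None)
    return K,np.array(p['dist'],float),np.array(p['position'],float),M
def ray(n,u,v):
    K,d,P,M=cam(n)
    q=cv2.undistortPoints(np.array([[[u,v]]],float),K,d)[0,0]
    return P,M@np.array([q[0],q[1],1])
def onz(n,u,v,z):
    P,D=ray(n,u,v); return P+D*(z-P[2])/D[2]
def proj(n,X):
    K,d,P,M=cam(n)
    X=np.atleast_2d(np.array(X,float))
    Y=(X-P)@M
    return cv2.projectPoints(Y.reshape(-1,1,3),np.zeros(3),np.zeros(3),K,d)[0][:,0]
def cloud(n,dep):
    K,d,P,M=cam(n)
    v,u=np.mgrid[0:480,0:640]
    q=cv2.undistortPoints(np.stack([u,v],-1).reshape(-1,1,2).astype(float),K,d)[:,0]
    Y=np.c_[q,np.ones(len(q))]*dep.reshape(-1,1)
    W=Y@M.T+P; W[dep.ravel()==0]=np.nan
    return W.reshape(480,640,3)
def snap(n,name):
    im,dep=viewer.snapshot(n); np.savez(f'{name}.npz',im=im,dep=dep)
    cv2.imwrite(f'pics/{name}.png',im[:,:,::-1]); return im,dep
E
python3 - <<'E'
from h import *
for n in('top','side'):
    print(viewer.camera_params(n)); snap(n,n+'0')
print(status.observe(), r.grip_point_offset)
E
```

```text
{'fx': 447.41202616118795, 'fy': 447.41202616118795, 'cx': 319.68070319872794, 'cy': 242.49526244227934, 'dist': array([-0.06155033,  0.        ,  0.        ,  0.        ,  0.        ]), 'position': array([ 389.88218991,   -6.36185786, 1130.22994615]), 'attitude': array([-2.16202592,  2.10038257, -0.19527771])}
{'fx': 491.94251344397105, 'fy': 491.94251344397105, 'cx': 313.3553051969772, 'cy': 230.2264701813888, 'dist': array([0.00303539, 0.        , 0.        , 0.        , 0.        ]), 'position': array([433.57099319, 908.06311112, 799.04420226]), 'attitude': array([-0.22273081,  2.76065791, -1.3004688 ])}
{'time': 0.1, 'qpos': array([-0.04299817,  0.46830284, -0.01161636,  1.60353943,  0.00601534,
        1.07141746, -0.05627651]), 'qvel': array([ 0.00199473, -0.00118746,  0.0008844 , -0.00169675, -0.0007069 ,
       -0.00125723, -0.00181385]), 'joint_efforts': array([ 1.06754396e-03, -5.33521950e+01,  2.19214533e-02, -2.51963443e+01,
        1.15740488e-02,  4.25570266e-03,  1.47225879e-06]), 'tcp_pos': array([ 6.49487934e+02, -6.35139465e-02,  2.30421424e+02]), 'ee_rot': array([-2.22071524e+00, -2.22066347e+00,  1.94589395e-03]), 'force': array([ 0.45578057,  0.28691259, -0.25987711]), 'ft_torque': array([-0.03743452, -0.00415914, -0.04319053]), 'grasp_force': 0.0, 'width': 85.4070580720999} 18.700000000000003
```

View pics/top0.png

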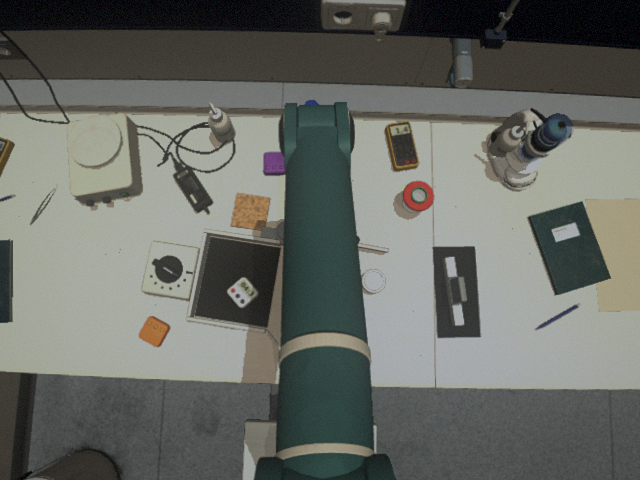

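View pics/side0.png

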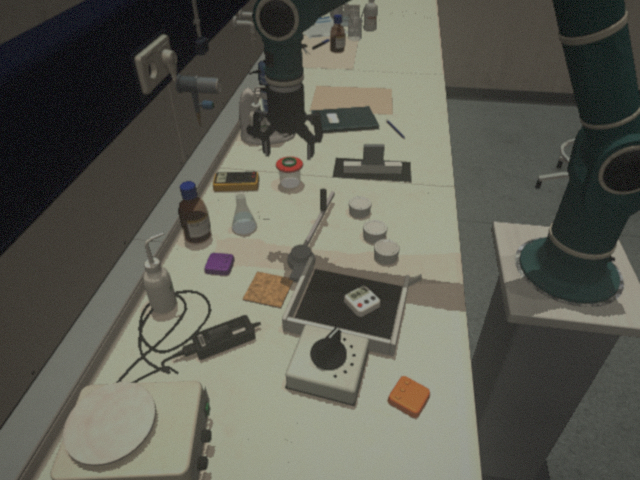

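Timer candidates: the white box in the bay at side (362,300) / top (242,292); orange one at side (410,396) / top (154,332); purple one at side (220,263) / top (275,163). I choose the white one. Three tins show in the side view at (360,207), (375,231) and (387,250). The straightedge is at side (372,160), the cork pad at (268,290), the jar at (289,170) and the flask at (243,215).

```bash
python3 - <<'E'
from h import *
s=np.load('side0.npz');t=np.load('top0.npz')
def crop(im,x0,y0,w,h,k,name):
    cv2.imwrite(f'pics/{name}.png',cv2.resize(im[y0:y0+h,x0:x0+w,::-1],None,fx=k,fy=k,interpolation=cv2.INTER_CUBIC))
crop(s['im'],235,180,200,150,4,'c_side')
crop(t['im'],135,185,150,150,4,'c_top')
for n,d,pts in (('side',s['dep'],dict(timer=(362,298),pad=(268,290),tinA=(360,203),tinB=(375,228),tinC=(387,246),grip=(374,147),handle=(323,191),jar=(289,161),flask=(240,197),dial=(331,340),mat=(341,171),fenceB=(340,346),timerc=(362,298))),
  ('top',t['dep'],dict(timer=(240,291),pad=(250,211),tinA=(373,280),grip=(457,290),jar=(418,196),dial=(168,270),mat=(450,330)))):
    W=cloud(n,d)
    for k,(u,v) in pts.items(): print(n,k,np.round(np.nanmedian(W[v-1:v+2,u-1:u+2].reshape(-1,3),0)))
E
```

```text
side timer [460. 181.  15.]
side pad [668. 179.   4.]
side tinA [ 495. -143.   28.]
side tinB [449. -45.  27.]
side tinC [416.  19.  28.]
side grip [ 476. -338.   86.]
side handle [585. -89.  95.]
side jar [ 709. -261.   66.]
side flask [787. -41.  89.]
side dial [502. 359.  90.]
side mat [ 569. -333.    0.]
side fenceB [488. 339.  50.]
side timerc [460. 181.  15.]
top timer [461. 185.  17.]
top pad [668. 173.   5.]
top tinA [ 497. -144.   30.]
top grip [ 473. -338.   80.]
top jar [ 703. -248.   71.]
top dial [500. 344.  92.]
top mat [ 379. -341.    3.]
```

View pics/c_side.png

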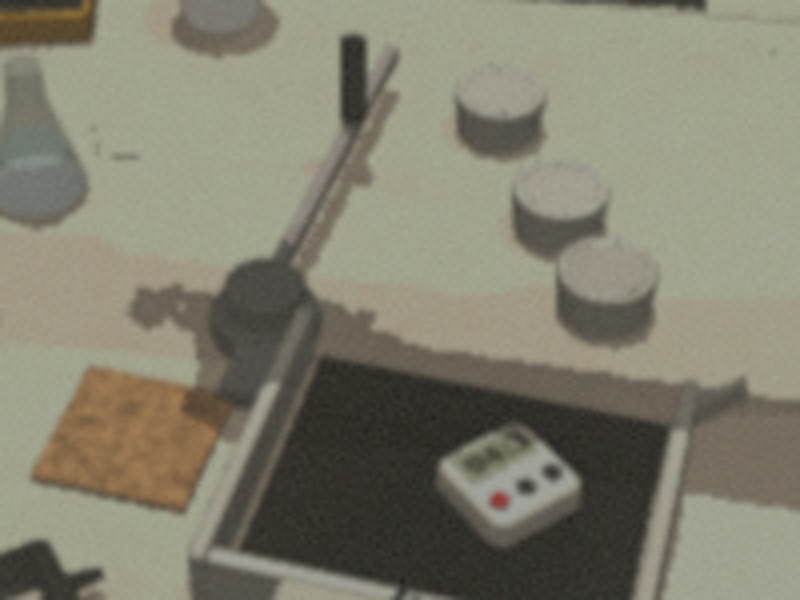

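View pics/c_top.png

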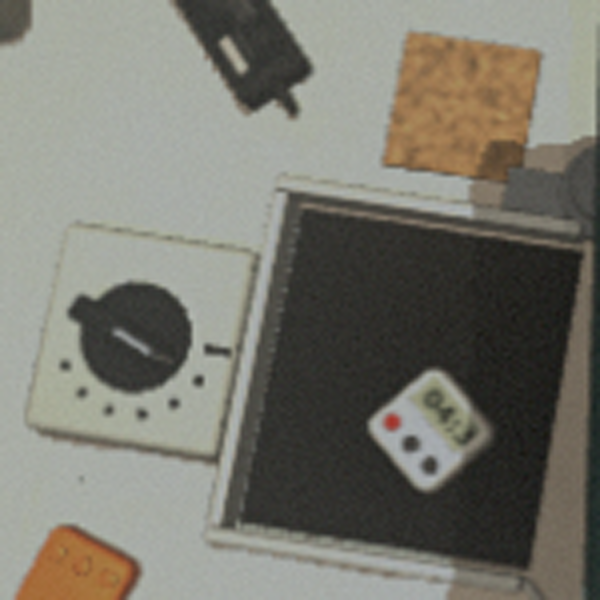

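The side crop shows the timer face up at crop (509,480), tins at (500,93), (561,190), (607,270), the handle at (352,45), and the hub at (265,285). In the top crop the timer centre is at (431,429) and the pad centre at (464,106). The dial has its dash at (218,350), with its white line running from (113,328) to (155,355).

```bash
python3 - <<'E'
from h import *
from scipy.optimize import least_squares
T=lambda u,v:('top',135+u/4,185+v/4)
S=lambda u,v:('side',235+u/4,180+v/4)
obs=[((195,-115,40),T(280,178)),((195,115,40),T(208,540)),((0,-105,0),T(582,250)),((0,105,0),T(527,570)),((0,-105,0),S(320,357)),((0,105,0),S(672,425)),((195,65,45),T(222,460)),((195,-65,45),T(258,255)),((319,65,45),T(28,425)),((319,-65,45),T(72,225)),((0,-110,40),S(312,310)),((-12,-140,38),S(265,275))]
def tf(p,X):
    c,s=np.cos(p[2]),np.sin(p[2]); return np.array([p[0]+c*X[0]-s*X[1],p[1]+s*X[0]+c*X[1],X[2]])
f=lambda p:np.concatenate([proj(n,tf(p,X))[0]-(u,v) for X,(n,u,v) in obs])
p=least_squares(f,[480,100,1.5],loss='soft_l1',x_scale=[100,100,1]).x
print('station',p.round(3)); print(f(p).reshape(-1,2).round(1).tolist())
def st(W):
    c,s=np.cos(p[2]),np.sin(p[2]); d=np.array(W)[:2]-p[:2]; return np.array([c*d[0]+s*d[1],-s*d[0]+c*d[1]])
def show(k,o,z):
    W=onz(*o,z); print(k,W.round(1),'st',st(W).round(1))
show('timer top',T(431,429),18);show('timer side',S(509,480),18)
a=[onz(*T(*q),18)[:2] for q in((435,366),(493,432),(428,493),(368,425))]
print('timer edges',[np.round(np.arctan2(*(a[(i+1)%4]-a[i])[::-1]),3) for i in range(4)])
show('pad top',T(464,106),6);show('pad side',S(132,438),6)
a=[onz(*T(*q),6)[:2] for q in((408,32),(540,48),(525,180),(384,165))]
print('pad edges',[np.round(np.arctan2(*(a[(i+1)%4]-a[i])[::-1]),3) for i in range(4)])
for k,q in dict(A=(500,93),B=(561,190),C=(607,270)).items(): show('tin'+k,S(*q),32)
show('handle',S(353,40),97)
print('handle pred',[ (b,(tf(p,(-12-170*np.sin(b),-140+170*np.cos(b),77))).round(0)) for b in(1.5,)])
h=onz(*S(353,40),97); d=st(h)-(-12,-140); print('bar angle',np.arctan2(-d[0],d[1]),np.hypot(*d))
a=onz(*T(113,328),93);b=onz(*T(155,355),93); d=st(b)-st(a); print('white line dir st',d,np.arctan2(d[1],d[0]), st(a),st(b))
for q in((218,350),(198,380),(173,403),(142,414),(109,410),(81,392),(64,365)):
    w=st(onz(*T(*q),45))-(257,0); print('mark',w.round(0),np.arctan2(w[1],w[0]).round(2))
for n in('top','side'):
    dd=np.load(n+'0.npz'); W=cloud(n,dd['dep']).reshape(-1,3)
    m=(abs(W[:,0]-475)<130)&(abs(W[:,1]+338)<80)
    for lo,hi in((70,110),(20,36)):
        q=W[m&(W[:,2]>lo)&(W[:,2]<hi)]
        print(n,lo,len(q),cv2.minAreaRect(q[:,:2].astype(np.float32)),np.median(q,0).round(0))
a=[onz('top',*q,3)[:2] for q in((434,247),(475,246),(481,337),(438,338))]
print('mat',np.mean(a,0).round(1),np.round(a,0).tolist())
E
```

```text
station [474.013  99.327   1.449]
[[-0.7, -1.0], [-1.0, 0.8], [1.3, -0.8], [1.3, 1.6], [-0.3, -2.3], [1.5, -1.5], [-1.0, 0.1], [0.3, -1.1], [-2.0, 0.9], [-1.8, -1.0], [-0.5, -3.6], [0.3, 0.1]]
timer top [458.  177.1  18. ] st [75.3 25.4]
timer side [458.5 189.3  18. ] st [87.4 26.3]
timer edges [np.float64(-2.377), np.float64(2.362), np.float64(0.773), np.float64(-0.807)]
pad top [667.2 169.8   6. ] st [  93.5 -183.1]
pad side [667.7 179.5   6. ] st [ 103.1 -182.4]
pad edges [np.float64(-1.667), np.float64(3.081), np.float64(1.492), np.float64(-0.111)]
tinA [ 494.6 -136.4   32. ] st [-231.5  -49.1]
tinB [448.1 -41.8  32. ] st [-143.2    8.5]
tinC [416.3  28.5  32. ] st [-77.4  48.6]
handle [585.  -89.6  97. ] st [-174.  -133.1]
handle pred [(1.5, array([579., -96.,  77.]))]
bar angle 1.5284291774173873 162.1944800495784
white line dir st [-27.82963857  11.74867398] 2.742126499541433 [257.79062708  -0.87753782] [229.9609885   10.87113615]
mark [-49.  -1.] -3.12
mark [-40.  19.] 2.7
mark [-28.  35.] 2.24
mark [-10.  45.] 1.8
mark [10. 45.] 1.35
mark [29. 37.] 0.9
mark [43. 23.] 0.48
top 70 240 ((475.6248779296875, -345.2107238769531), (59.96128845214844, 18.08999252319336), 7.779295921325684) [ 475. -342.   91.]
top 20 532 ((476.5819091796875, -344.5733642578125), (168.63026428222656, 25.999317169189453), 7.869220733642578) [ 462. -342.   30.]
side 70 177 ((477.21856689453125, -342.521240234375), (59.95686340332031, 24.505794525146484), 3.9089298248291016) [ 477. -339.   84.]
side 20 335 ((476.69122314453125, -342.12213134765625), (167.8392791748047, 30.4086971282959), 6.694045066833496) [ 475. -338.   27.]
mat [ 476.4 -361.6] [[589.0, -304.0], [594.0, -411.0], [364.0, -420.0], [359.0, -311.0]]
```

The two views disagree by about 10 mm in y, so I'll move above the timer and calibrate the cameras against the known tool pose.

>>> drive_tool:
  increments:
    - [-24,23,-10,0.098]
    - [-24,23,-10,0.098]
    - [-24,23,-10,0.098]
    - [-24,23,-10,0.098]
    - [-24,23,-10,0.098]
    - [-24,23,-10,0.098]
    - [-24,23,-10,0.098]
    - [-24,23,-10,0.098]
  fingers: 85

```text
time: 1.1
tcp_pos: [457.0, 184.5, 150.8]
ee_rot: [-1.2, -2.903, 0.0]
force: [0.4, 0.6, 0.9]
width: 85.2
grasp_force: 0.0
```

>>> drive_tool:
  increments:
    - [0,0,-10,0]
    - [0,0,-10,0]
    - [0,0,-10,0]
    - [0,0,-10,0]
    - [0,0,-10,0]
    - [0,0,0,0]
    - [0,0,0,0]
    - [0,0,0,0]

```text
time: 2.1
tcp_pos: [458.3, 184.1, 101.7]
ee_rot: [1.204, 2.901, 0.001]
force: [-0.1, 0.2, -0.1]
width: 85.3
grasp_force: 0.0
```

```bash
python3 - <<'E'
from h import *
o=status.observe(); print(o['tcp_pos'],o['ee_rot'],o['time'])
Rm=R.from_rotvec(o['ee_rot']).as_matrix()
out=[]
for n in('side','top'):
    im,_=snap(n,n+'1')
    # finger tips: inner pads open
    P=np.array([o['tcp_pos']+Rm@np.array([0,s*42.7,-13.]) for s in(-1,1)]); q=proj(n,P); print(n,q.round(1), proj(n,o['tcp_pos']).round(1))
    c=proj(n,o['tcp_pos'])[0].astype(int); x0,y0=c[0]-60,c[1]-70
    print(x0,y0)
    big=cv2.resize(im[y0:y0+120,x0:x0+100,::-1].copy(),None,fx=4,fy=4,interpolation=cv2.INTER_CUBIC)
    for a in q: cv2.drawMarker(big,tuple(int(v) for v in (a-(x0,y0))*4),(0,0,255),0,12)
    out.append(big)
cv2.imwrite('pics/g1.png',np.hstack(out))
E
```

```text
[458.30956952 184.11966133 101.69937498] [1.20411037e+00 2.90093624e+00 1.01046311e-03] 2.1
side [[381.1 256.8]
 [348.4 274.1]] [[364.7 270. ]]
304 199
top [[245.3 303. ]
 [220.4 275.5]] [[233.9 289.6]]
173 219
```

View pics/g1.png

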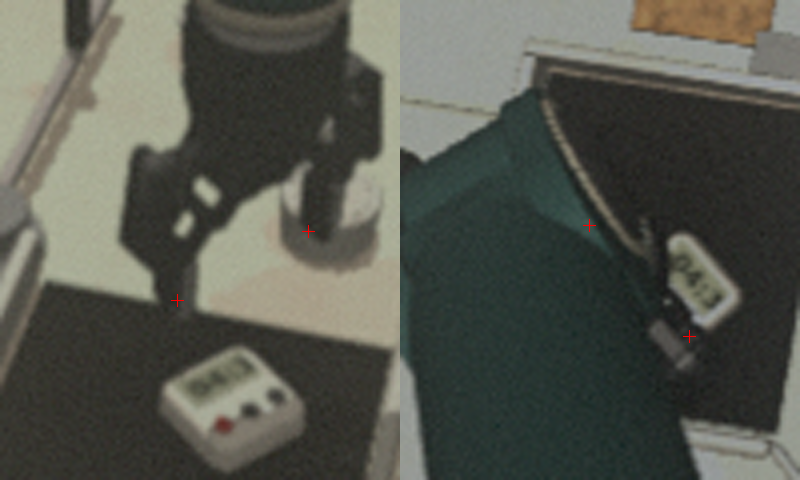

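The fingertips appear about 2–4 px lower in the side view than projected, so its y estimates run high. I'll shift to about (460,180), go down halfway and compare directly.

>>> drive_tool:
  increments:
    - [0.5,-1,-14,0]
    - [0.5,-1,-14,0]
    - [0.5,-1,-14,0]
    - [0.5,-1,-14,0]
    - [0,0,-10,0]
    - [0,0,0,0]
    - [0,0,0,0]
    - [0,0,0,0]

```text
time: 3.2
tcp_pos: [460.4, 180.2, 35.8]
ee_rot: [1.204, 2.901, 0.001]
force: [-0.4, 0.7, -0.0]
width: 85.2
grasp_force: 0.0
```

```bash
python3 - <<'E'
from h import *
o=status.observe(); print(o['tcp_pos'],o['ee_rot'],o['time'])
out=[]
for n in('side','top'):
    im,_=snap(n,n+'2')
    c=proj(n,o['tcp_pos'])[0].astype(int); x0,y0=c[0]-50,c[1]-50
    print(n,x0,y0)
    out.append(cv2.resize(im[y0:y0+100,x0:x0+100,::-1],None,fx=4,fy=4,interpolation=cv2.INTER_CUBIC))
cv2.imwrite('pics/g2.png',np.hstack(out))
E
```

```text
[460.41053158 180.15658691  35.78649713] [1.20392105e+00 2.90083010e+00 1.23246712e-03] 3.2
side 312 240
top 190 240
```

View pics/g2.png

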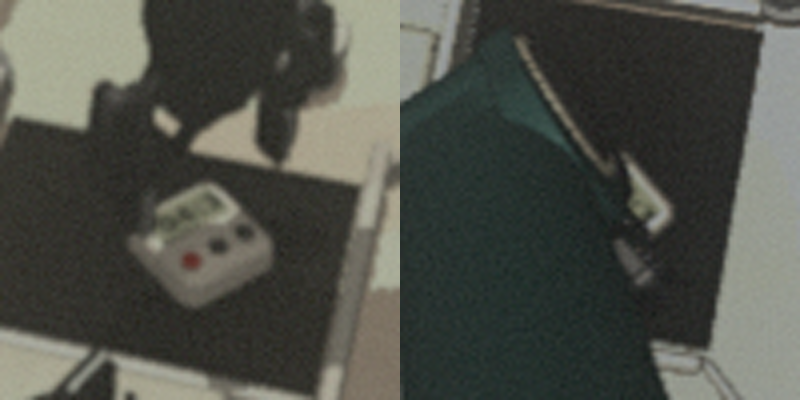

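```bash
python3 - <<'E'
from h import *
o=status.observe(); Rm=R.from_rotvec(o['ee_rot']).as_matrix()
for n,x0,y0,off in(('side',312,240,0),('top',190,240,400)):
    for w in(43,50,57):
        for s in(-1,1):
            W=o['tcp_pos']+Rm@np.array([0,s*w,-13]); print(n,w,W.round(0),((proj(n,W)[0]-(x0,y0)+.5)*4+(off,0)).round(0))
    for t in((460,180,18),(460,190,18),(470,180,18)): print(t,((proj(n,t)[0]-(x0,y0)+.5)*4+(off,0)).round(0))
for n in('side','top'):   # depth check of finger points
    dd=np.load(n+'2.npz'); W=cloud(n,dd['dep'])
    if n=='side':
        for q in((278,150),(270,130),(205,245),(150,205),(240,275)): 
            u,v=312+q[0]//4,240+q[1]//4; print(q,W[v,u].round(0))
    else:
        for q in((640,265),(630,245),(655,205)): 
            u,v=190+(q[0]-400)//4,240+q[1]//4; print(q,W[v,u].round(0))
E
```

```text
side 43 [430. 150.  49.] [266. 155.]
side 43 [491. 210.  49.] [140. 224.]
side 50 [425. 145.  49.] [276. 149.]
side 50 [496. 215.  49.] [129. 230.]
side 57 [420. 140.  49.] [286. 144.]
side 57 [501. 220.  49.] [118. 236.]
(460, 180, 18) [202. 229.]
(460, 190, 18) [200. 243.]
(470, 180, 18) [183. 227.]
top 43 [430. 150.  49.] [648. 256.]
top 43 [491. 210.  49.] [553. 152.]
top 50 [425. 145.  49.] [655. 265.]
top 50 [496. 215.  49.] [546. 143.]
top 57 [420. 140.  49.] [663. 273.]
top 57 [501. 220.  49.] [538. 135.]
(460, 180, 18) [609. 208.]
(460, 190, 18) [592. 207.]
(470, 180, 18) [609. 191.]
(278, 150) [424. 157.  60.]
(270, 130) [429. 150.  67.]
(205, 245) [457. 190.  16.]
(150, 205) [485. 220.  73.]
(240, 275) [436. 200.   9.]
(640, 265) [421. 138. 149.]
(630, 245) [433. 151. 110.]
(655, 205) [462. 152.  20.]
```

Both views, corrected by the fingertip offsets (side about −8 mm, top about +6 mm in y), put the timer near (460,182). I'll go down and grip.

>>> drive_tool:
  increments:
    - [0,1,-10,0]
    - [0,1,-10,0]
    - [0,0,-9,0]
    - [0,0,-6,0]
    - [0,0,0,0]
    - [0,0,0,0]
    - [0,0,0,0]
    - [0,0,0,0]

```text
time: 4.3
tcp_pos: [460.2, 182.0, 0.6]
ee_rot: [1.204, 2.901, 0.001]
force: [0.0, 0.1, -1.0]
width: 85.1
grasp_force: 0.0
```

>>> drive_tool:
  increments:
    - [0,0,0,0]
    - [0,0,0,0]
    - [0,0,0,0]
    - [0,0,0,0]
    - [0,0,0,0]
    - [0,0,0,0]
    - [0,0,0,0]
    - [0,0,0,0]
  fingers: 50
  grip_force: 50

```text
time: 5.3
tcp_pos: [460.1, 182.0, 0.8]
ee_rot: [1.205, 2.901, 0.0]
force: [-1.3, -1.2, 6.0]
width: 60.6
grasp_force: 54.0
```

>>> drive_tool:
  increments:
    - [0,0,12,0]
    - [0,0,20,0]
    - [0,0,20,0]
    - [0,0,18,0]
    - [17,0,5,0]
    - [30,-1,0,0]
    - [40,-2,0,0]
    - [40,-2,0,0]

```text
time: 6.3
tcp_pos: [588.2, 176.9, 76.1]
ee_rot: [1.204, 2.901, 0.001]
force: [-0.0, -0.2, -0.6]
width: 60.1
grasp_force: 54.3
```

>>> drive_tool:
  increments:
    - [40,-2,0,0]
    - [30,-1,0,0]
    - [10,0,0,0]
    - [0,0,-15,0]
    - [0,0,-15,0]
    - [0,0,0,0]
    - [0,0,0,0]
    - [0,0,0,0]

```text
time: 7.3
tcp_pos: [667.2, 174.2, 45.9]
ee_rot: [1.204, 2.901, 0.001]
force: [0.2, -0.7, 0.3]
width: 59.7
grasp_force: 59.9
```

```bash
python3 - <<'E'
from h import *
o=status.observe(); print(o['tcp_pos'],o['width'],o['time'])
out=[]
for n in('side','top'):
    im,_=snap(n,n+'3')
    c=proj(n,(667,175,6))[0].astype(int); x0,y0=c[0]-50,c[1]-50
    print(n,x0,y0)
    out.append(cv2.resize(im[y0:y0+100,x0:x0+100,::-1],None,fx=4,fy=4,interpolation=cv2.INTER_CUBIC))
cv2.imwrite('pics/g3.png',np.hstack(out))
E
```

```text
[667.22225543 174.22098037  45.88232362] 59.70170047547297 7.3
side 218 238
top 198 161
```

View pics/g3.png

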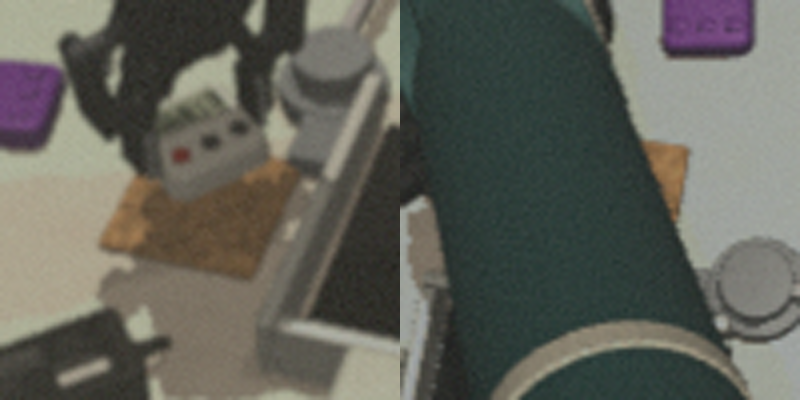

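The side crop shows the timer at (208,150) above the pad at (205,215). Centring is right and it is slightly tilted in the grip. I'll lower it, press lightly and release.

>>> drive_tool:
  increments:
    - [0,0,-8,0]
    - [0,0,-8,0]
    - [0,0,-8,0]
    - [0,0,-6,0]
    - [0,0,-4,0]
    - [0,0,-3,0]
    - [0,0,-2,0]
    - [0,0,0,0]

```text
time: 8.4
tcp_pos: [667.1, 174.0, 7.0]
ee_rot: [1.204, 2.901, -0.0]
force: [-2.0, -0.2, 3.8]
width: 60.3
grasp_force: 60.5
```

>>> drive_tool:
  increments:
    - [0,0,0,0]
    - [0,0,0,0]
    - [0,0,0,0]
    - [0,0,0,0]
    - [0,0,0,0]
    - [0,0,0,0]
    - [0,0,0,0]
    - [0,0,0,0]
  fingers: 85

```text
time: 9.4
tcp_pos: [667.0, 174.0, 6.3]
ee_rot: [1.204, 2.902, 0.0]
force: [-0.8, -0.6, 0.6]
width: 85.1
grasp_force: 0.0
```

>>> drive_tool:
  increments:
    - [0,0,15,0]
    - [0,0,25,0]
    - [0,0,30,0]
    - [0,0,40,0]
    - [0,-40,40,-0.098]
    - [0,-50,0,-0.098]
    - [0,-50,0,-0.098]
    - [0,-50,0,-0.098]

```text
time: 10.4
tcp_pos: [667.2, -17.5, 158.0]
ee_rot: [1.749, 2.608, 0.002]
force: [-1.0, -0.2, -0.2]
width: 85.2
grasp_force: 0.0
```

```bash
python3 - <<'E'
from h import *
o=status.observe(); print(o['tcp_pos'],o['width'],o['time'])
out=[]
for n,(X,Y) in(('side',(667,175)),('top',(667,175)),):
    im,_=snap(n,n+'4')
    c=proj(n,(X,Y,6))[0].astype(int); x0,y0=c[0]-50,c[1]-50
    print(n,x0,y0)
    out.append(cv2.resize(im[y0:y0+100,x0:x0+100,::-1],None,fx=4,fy=4,interpolation=cv2.INTER_CUBIC))
cv2.imwrite('pics/g4.png',np.hstack(out))
E
```

```text
[667.20816962 -17.53066189 157.96202589] 85.23656949717216 10.4
side 218 238
top 198 161
```

View pics/g4.png

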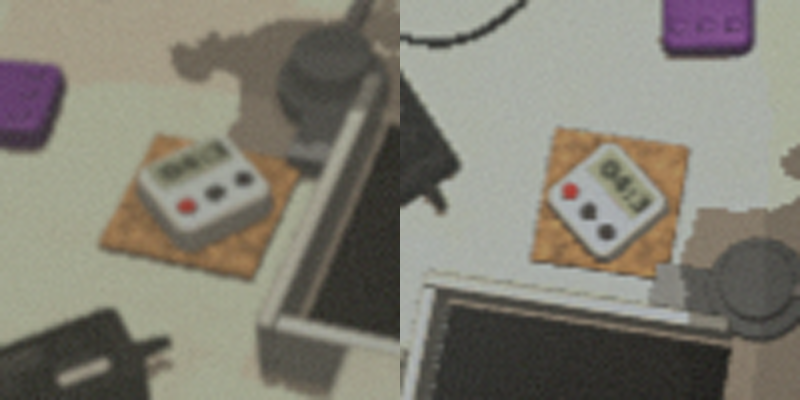

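The timer sits centred and flat on the pad (top crop (607,200), pad (610,200)). Next the straightedge, at about (476,-343) and 0.136 rad.

>>> drive_tool:
  increments:
    - [-16,-27,0,-0.183]
    - [-16,-27,0,-0.183]
    - [-16,-27,0,-0.183]
    - [-16,-27,0,-0.183]
    - [-16,-27,0,-0.183]
    - [-16,-27,0,-0.183]
    - [-16,-27,0,-0.183]
    - [-16,-27,0,-0.183]

```text
time: 11.5
tcp_pos: [539.0, -232.2, 157.4]
ee_rot: [3.046, 0.768, 0.003]
force: [-0.7, -0.2, -0.9]
width: 84.9
grasp_force: 0.0
```

>>> drive_tool:
  increments:
    - [-16,-27,0,-0.183]
    - [-16,-27,0,-0.178]
    - [-16,-27,0,0]
    - [-15,-28,0,0]
    - [0,0,0,0]
    - [0,0,0,0]
    - [0,0,0,0]
    - [0,0,0,0]

```text
time: 12.5
tcp_pos: [476.7, -340.1, 156.3]
ee_rot: [-3.134, -0.219, -0.0]
force: [-0.0, -1.0, 0.3]
width: 85.0
grasp_force: 0.0
```

```bash
python3 - <<'E'
from h import *
o=status.observe(); print(o['tcp_pos'],o['ee_rot'],o['qpos'].round(2),o['time'])
im,dep=snap('side','side5')
x0,y0=240,90
cv2.imwrite('pics/g5.png',cv2.resize(im[y0:y0+120,x0:x0+160,::-1],None,fx=4,fy=4,interpolation=cv2.INTER_CUBIC))
im,dep=snap('top','top5')
x0,y0=410,230
cv2.imwrite('pics/g5t.png',cv2.resize(im[y0:y0+120,x0:x0+160,::-1],None,fx=4,fy=4,interpolation=cv2.INTER_CUBIC))
E
```

```text
[ 476.66874519 -340.05617449  156.34563511] [-3.13364179e+00 -2.18984573e-01 -3.52890432e-04] [ 0.28  0.46  0.37  1.85 -0.21  0.87 -0.68] 12.5
```

View pics/g5.png

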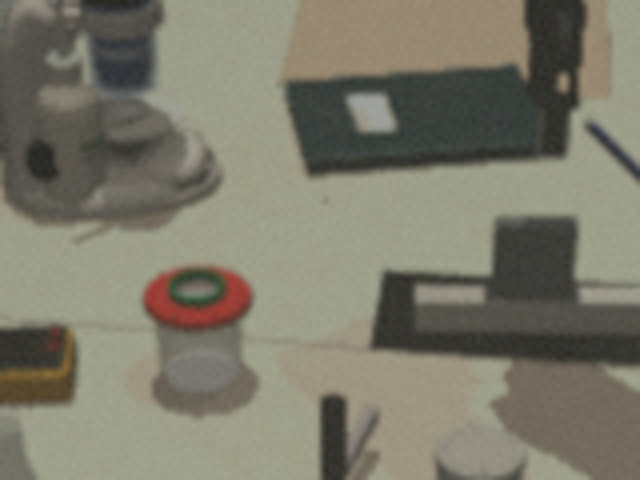

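The side crop shows the fingers at (555,150), lined up over the grey grip at (535,215–300). Going down to grip.

>>> drive_tool:
  increments:
    - [0,-2,-20,0]
    - [0,0,-20,0]
    - [0,0,-20,0]
    - [0,0,-20,0]
    - [0,0,-16,0]
    - [0,0,-10,0]
    - [0,0,0,0]
    - [0,0,0,0]

```text
time: 13.6
tcp_pos: [476.4, -343.4, 50.8]
ee_rot: [3.133, 0.216, 0.001]
force: [0.2, -0.1, -0.1]
width: 85.1
grasp_force: 0.0
```

>>> drive_tool:
  increments:
    - [0,0,0,0]
    - [0,0,0,0]
    - [0,0,0,0]
    - [0,0,0,0]
    - [0,0,0,0]
    - [0,0,0,0]
    - [0,0,0,0]
    - [0,0,0,0]
  fingers: 6
  grip_force: 90

```text
time: 14.6
tcp_pos: [476.1, -343.3, 50.4]
ee_rot: [3.134, 0.216, 0.0]
force: [0.1, -1.1, 1.4]
width: 14.9
grasp_force: 89.0
```

>>> drive_tool:
  increments:
    - [0,0,8,0]
    - [0,0,12,0]
    - [0,0,20,0]
    - [0,0,20,0]
    - [0,0,0,0]
    - [0,0,0,0]
    - [0,0,0,0]
    - [0,0,0,0]

```text
time: 15.6
tcp_pos: [475.6, -342.8, 109.6]
ee_rot: [-3.134, -0.216, 0.002]
force: [-0.3, -0.2, -3.1]
width: 15.1
grasp_force: 88.5
```

```bash
python3 - <<'E'
from h import *
o=status.observe(); print(o['tcp_pos'],o['width'],o['time'])
im,dep=snap('side','side6'); imt,dept=snap('top','top6')
a=cv2.resize(im[90:260,300:430,::-1],None,fx=3,fy=3,interpolation=cv2.INTER_CUBIC)
b=cv2.resize(imt[230:400,340:470,::-1],None,fx=3,fy=3,interpolation=cv2.INTER_CUBIC)
cv2.imwrite('pics/g6.png',np.hstack([a,b]))
t=np.load('top5.npz'); W=cloud('top',t['dep']).reshape(-1,3)
m=(abs(W[:,0]-475)<130)&(abs(W[:,1]+338)<80)
for lo,hi in((70,110),(20,36)):
    q=W[m&(W[:,2]>lo)&(W[:,2]<hi)]; print(cv2.minAreaRect(q[:,:2].astype(np.float32)))
# mat: dark pixels in both views from first pics
for n,z in(('top',3),('side',3)):
    im=np.load(n+'0.npz')['im'].astype(int); g=im.max(2)<70
    if n=='top': r0=(slice(235,350),slice(425,490))
    else: r0=(slice(150,185),slice(328,420))
    k=np.zeros_like(g); k[r0]=g[r0]; v,u=np.nonzero(k)
    P=np.array([onz(n,a,b,z)[:2] for a,b in zip(u,v)]).astype(np.float32)
    print(n,len(P),cv2.minAreaRect(P))
E
```

```text
[ 475.61879526 -342.83859845  109.62302932] 15.098313691782383 15.6
((475.6217956542969, -344.9103698730469), (60.431270599365234, 16.584983825683594), 7.241002082824707)
((476.70001220703125, -344.7752380371094), (168.70022583007812, 25.765623092651367), 7.707486629486084)
top 2949 ((477.2317199707031, -358.26763916015625), (226.04495239257812, 107.91840362548828), 1.889970064163208)Traceback (most recent call last):
  File "<stdin>", line 17, in <module>
  File "h.py", line 15, in onz
    P,D=ray(n,u,v); return P+D*(z-P[2])/D[2]
        ~~~^^^^^^^
  File "h.py", line 11, in ray
    K,d,P,M=cam(n)
            ~~~^^^
  File "h.py", line 5, in cam
    p=viewer.camera_params(n)
ValueError: time passes only in moves, steps and waits
```

View pics/g6.png

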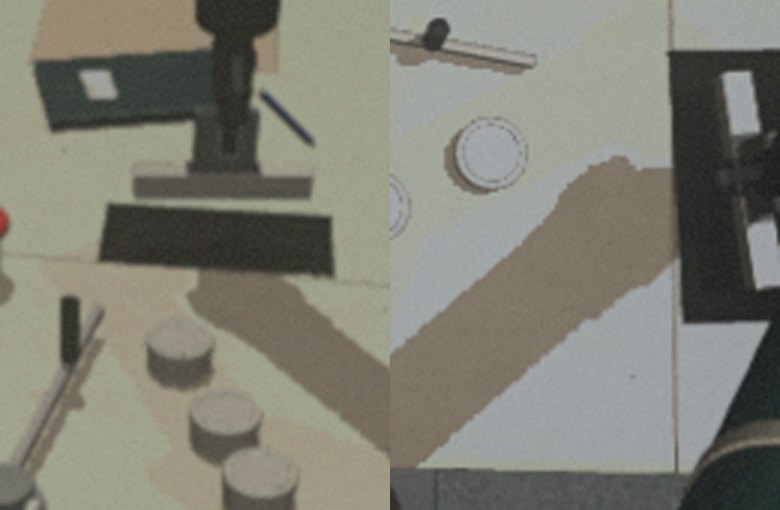

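The straightedge is held clear of the mat (side crop (220,180)), the tins stand at (180,335), (225,410) and (262,470), and the mat corners are at (107,205), (332,217), (333,275), (98,262). Moving behind the tins, in line with the bay.

>>> drive_tool:
  increments:
    - [-5,18,0,-0.044]
    - [-7,25,0,-0.044]
    - [-7,26,0,-0.044]
    - [-7,26,0,-0.044]
    - [-7,25,0,-0.044]
    - [-8,25,0,-0.041]
    - [0,0,0,0]
    - [0,0,0,0]

```text
time: 16.7
tcp_pos: [435.5, -198.6, 110.6]
ee_rot: [3.135, -0.193, 0.002]
force: [0.3, 0.2, -3.4]
width: 15.0
grasp_force: 88.6
```

>>> drive_tool:
  increments:
    - [0,0,-14,0]
    - [0,0,-14,0]
    - [0,0,-14,0]
    - [0,0,-12,0]
    - [0,0,-6,0]
    - [0,0,0,0]
    - [0,0,0,0]
    - [0,0,0,0]

```text
time: 17.7
tcp_pos: [435.4, -198.1, 50.8]
ee_rot: [3.135, -0.193, 0.002]
force: [-0.6, -0.6, -3.8]
width: 14.5
grasp_force: 88.5
```

```bash
python3 - <<'E'
from h import *
o=status.observe(); print(o['tcp_pos'],o['ee_rot'],o['force'],o['width'],o['time'],o['qpos'].round(2))
im,dep=snap('side','side7')
c=[onz('side',300+u/3-.33,90+v/3-.33,3)[:2].round(0) for u,v in((107,205),(332,217),(333,275),(98,262))]
print('mat side',c,np.mean(c,0))
cv2.imwrite('pics/g7.png',cv2.resize(im[160:340,250:450,::-1],None,fx=3,fy=3,interpolation=cv2.INTER_CUBIC))
E
```

```text
[ 435.41184287 -198.12658351   50.75187346] [ 3.13542854e+00 -1.93323437e-01  1.58427894e-03] [-0.62272613 -0.64420838 -3.82464775] 14.530412075867346 17.7 [ 0.06  0.49  0.36  2.15 -0.32  0.55 -1.04]
mat side [array([ 594., -399.]), array([ 365., -410.]), array([ 363., -304.]), array([ 589., -293.])] [ 477.75 -351.5 ]
```

View pics/g7.png

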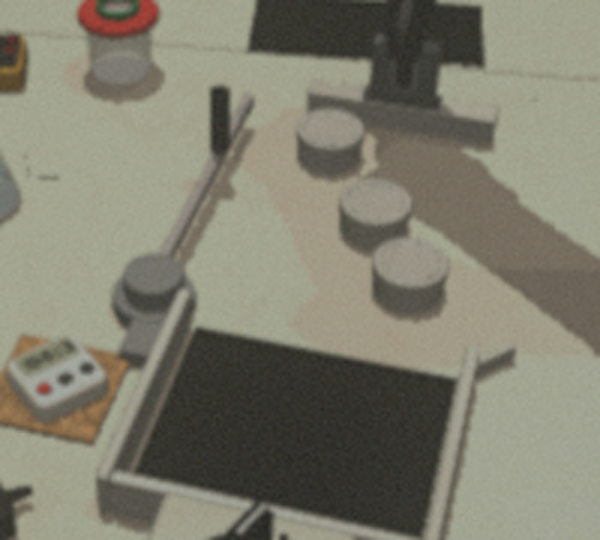

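The side crop shows the blade (307–495, ~110) behind all three tins, spanning their width. I'll lower 2 mm and push along the bay axis.

>>> drive_tool:
  increments:
    - [0,0,-1,0]
    - [0,0,-1,0]
    - [1,8,0,0]
    - [1,8,0,0]
    - [1,8,0,0]
    - [1,8,0,0]
    - [1,8,0,0]
    - [1,8,0,0]

```text
time: 18.75
tcp_pos: [441.1, -149.5, 48.3]
ee_rot: [3.136, -0.193, -0.0]
force: [-0.0, -0.7, -4.1]
width: 15.0
grasp_force: 88.6
```

>>> drive_tool:
  increments:
    - [1,8,0,0]
    - [1,8,0,0]
    - [1,8,0,0]
    - [1,8,0,0]
    - [1,8,0,0]
    - [1,8,0,0]
    - [1,8,0,0]
    - [1,8,0,0]

```text
time: 19.75
tcp_pos: [449.1, -85.6, 48.3]
ee_rot: [3.135, -0.194, 0.0]
force: [0.5, -1.0, -3.8]
width: 15.0
grasp_force: 88.7
```

>>> drive_tool:
  increments:
    - [1,8,0,0]
    - [1,8,0,0]
    - [1,8,0,0]
    - [1,8,0,0]
    - [1,8,0,0]
    - [1,8,0,0]
    - [1,8,0,0]
    - [0,0,0,0]

```text
time: 20.75
tcp_pos: [456.0, -28.9, 48.2]
ee_rot: [-3.135, 0.191, 0.001]
force: [0.3, -0.7, -3.1]
width: 14.9
grasp_force: 88.7
```

```bash
python3 - <<'E'
from h import *
o=status.observe(); print(o['tcp_pos'],o['ee_rot'],o['force'],o['width'],o['time'],o['qpos'].round(2))
im,dep=snap('side','side8')
cv2.imwrite('pics/g8.png',cv2.resize(im[160:340,250:450,::-1],None,fx=3,fy=3,interpolation=cv2.INTER_CUBIC))
E
```

```text
[456.01789134 -28.89837027  48.23163569] [-3.13520314e+00  1.90998395e-01  5.65253139e-04] [ 0.25226802 -0.70985623 -3.05313079] 14.94273968604187 20.75 [-0.31  0.47  0.36  2.2  -0.32  0.52 -1.4 ]
```

View pics/g8.png

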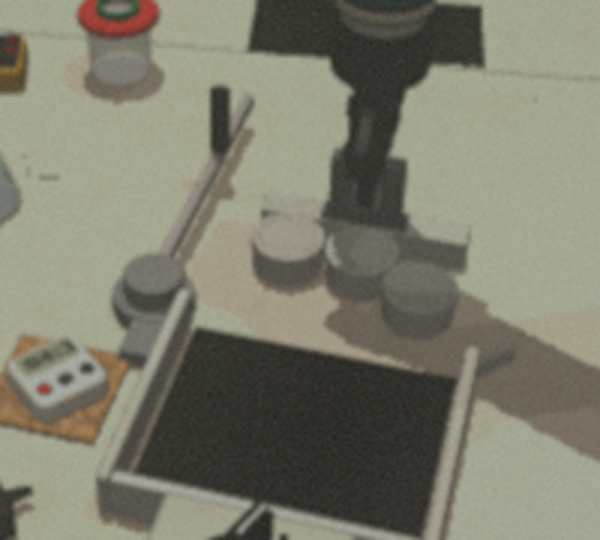

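All three tins now ride ahead of the blade (crop (288,245), (362,255), (420,290)) and lie inside the mouth's width. I'll carry on about 135 mm.

>>> drive_tool:
  increments:
    - [1,8,0,0]
    - [1,8,0,0]
    - [1,8,0,0]
    - [1,8,0,0]
    - [1,8,0,0]
    - [1,8,0,0]
    - [1,8,0,0]
    - [1,8,0,0]

```text
time: 21.8
tcp_pos: [464.0, 34.4, 48.3]
ee_rot: [3.136, -0.194, -0.0]
force: [-0.6, -2.0, -3.7]
width: 15.2
grasp_force: 88.7
```

>>> drive_tool:
  increments:
    - [1,8,0,0]
    - [1,8,0,0]
    - [1,8,0,0]
    - [1,8,0,0]
    - [1,8,0,0]
    - [1,8,0,0]
    - [1,8,0,0]
    - [0,0,0,0]

```text
time: 22.8
tcp_pos: [471.2, 91.2, 48.3]
ee_rot: [-3.135, 0.191, -0.0]
force: [0.9, -1.0, -4.0]
width: 14.9
grasp_force: 88.7
```

```bash
python3 - <<'E'
from h import *
o=status.observe(); print(o['tcp_pos'],o['ee_rot'],o['force'],o['width'],o['time'],o['qpos'].round(2))
im,dep=snap('side','side9'); imt,_=snap('top','top9')
a=cv2.resize(im[210:340,270:400,::-1],None,fx=3,fy=3,interpolation=cv2.INTER_CUBIC)
b=cv2.resize(imt[220:350,180:310,::-1],None,fx=3,fy=3,interpolation=cv2.INTER_CUBIC)
cv2.imwrite('pics/g9.png',np.hstack([a,b]))
E
```

```text
[471.1529583   91.21388965  48.29112823] [-3.13509548e+00  1.91052066e-01 -2.56890609e-04] [ 0.89002432 -0.98440032 -4.02201402] 14.948720122979374 22.8 [-0.56  0.49  0.36  2.15 -0.33  0.55 -1.65]
```

View pics/g9.png

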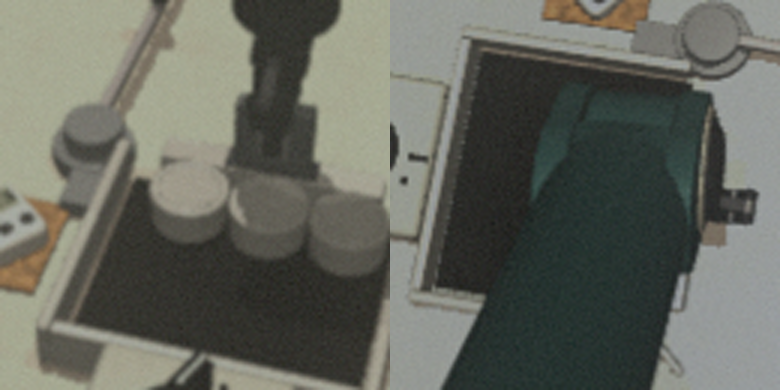

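>>> drive_tool:
  increments:
    - [0.5,4,0,0]
    - [0.5,4,0,0]
    - [0.5,4,0,0]
    - [0.5,4,0,0]
    - [0,2,0,0]
    - [0,0,0,0]
    - [0,0,0,0]
    - [0,0,0,0]

```text
time: 23.9
tcp_pos: [473.0, 108.3, 48.3]
ee_rot: [-3.135, 0.193, 0.0]
force: [-1.1, -0.3, -4.1]
width: 15.0
grasp_force: 88.7
```

```bash
python3 - <<'E'
from h import *
im,dep=snap('side','side10')
cv2.imwrite('pics/g10.png',cv2.resize(im[220:340,280:400,::-1],None,fx=4.5,fy=4.5,interpolation=cv2.INTER_CUBIC))
E
```

```text
(no output)
```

View pics/g10.png

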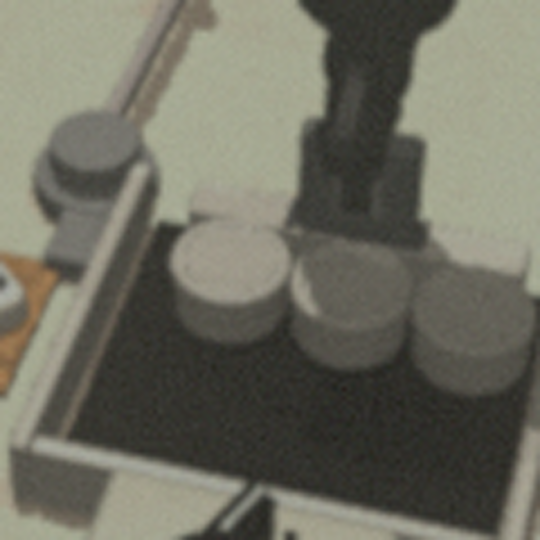

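The tins stand in a row inside the bay (crop (230,265), (350,290), (475,310)). That was the 14th picture, so I'll measure numerically from here on. Backing off, lifting and returning to the mat at about (477.5,-354), 0.04 rad.

>>> drive_tool:
  increments:
    - [-0.5,-4,0,0]
    - [-1,-8,0,0]
    - [-1,-8,0,0]
    - [-1,-8,5,0]
    - [-1,-8,20,0]
    - [0,0,30,0]
    - [0,0,30,0]
    - [0,0,27,0]

```text
time: 24.95
tcp_pos: [468.4, 71.3, 161.6]
ee_rot: [-3.135, 0.195, -0.001]
force: [-0.5, 0.3, -4.1]
width: 15.0
grasp_force: 88.8
```

>>> drive_tool:
  increments:
    - [1,-40,0,0.02]
    - [1,-55,0,0.02]
    - [1,-55,0,0.02]
    - [1,-55,0,0.02]
    - [1,-55,0,0.02]
    - [1,-55,0,0.02]
    - [2,-55,0,0.02]
    - [1,-40,0,0.02]

```text
time: 25.95
tcp_pos: [476.3, -341.2, 160.6]
ee_rot: [3.14, 0.055, -0.0]
force: [0.5, 0.5, -3.3]
width: 15.0
grasp_force: 88.9
```

```bash
python3 - <<'E'
from h import *
o=status.observe(); print(o['tcp_pos'],o['ee_rot'],o['force'],o['width'],o['time'],o['qpos'].round(2))
p=np.array([474,99.3,1.449])
def st(W):
    c,s=np.cos(p[2]),np.sin(p[2]); d=np.array(W)[:2]-p[:2]; return np.array([c*d[0]+s*d[1],-s*d[0]+c*d[1]])
im,dep=snap('side','side11'); imt,dept=snap('top','top11')
for n,d in(('side',dep),('top',dept)):
    W=cloud(n,d); S=np.stack([np.cos(p[2])*(W[...,0]-p[0])+np.sin(p[2])*(W[...,1]-p[1]),-np.sin(p[2])*(W[...,0]-p[0])+np.cos(p[2])*(W[...,1]-p[1])],-1)
    m=((W[...,2]>20)&(W[...,2]<45)&(S[...,0]>-40)&(S[...,0]<165)&(abs(S[...,1])<97)).astype(np.uint8)
    m=cv2.erode(m,np.ones((3,3),np.uint8))
    k,lab,stt,cen=cv2.connectedComponentsWithStats(m)
    for i in range(1,k):
        if stt[i,4]>25:
            u,v=cen[i]; print(n,stt[i,4],cen[i].round(1),'st',st(onz(n,u,v,32)).round(0),'median z',np.nanmedian(W[lab==i][:,2]).round(0))
E
```

```text
[ 476.3230826  -341.22600206  160.57596304] [ 3.14020745e+00  5.46119587e-02 -8.11901147e-05] [ 0.46375104  0.5131884  -3.33777314] 15.03136574489844 25.95 [ 0.15  0.48  0.54  1.85 -0.31  0.89 -0.7 ]
side 1141 [358.3 284.5] st [59. 11.] median z 29.0
top 1101 [253.  286.8] st [50.  9.] median z 30.0
```

>>> drive_tool:
  increments:
    - [1,-6,-18,0]
    - [0,-6,-18,0]
    - [0,0,-18,0]
    - [0,0,-18,0]
    - [0,0,-16,0]
    - [0,0,-10,0]
    - [0,0,-6,0]
    - [0,0,0,0]

```text
time: 27.05
tcp_pos: [478.5, -350.1, 56.1]
ee_rot: [-3.141, -0.058, 0.0]
force: [0.1, 0.4, -3.8]
width: 14.9
grasp_force: 89.2
```

>>> drive_tool:
  increments:
    - [0,0,-3,0]
    - [0,0,-2,0]
    - [0,0,-1,0]
    - [0,0,0,0]
    - [0,0,0,0]
    - [0,0,0,0]
    - [0,0,0,0]
    - [0,0,0,0]

```text
time: 28.05
tcp_pos: [478.6, -350.1, 50.4]
ee_rot: [3.141, 0.058, 0.0]
force: [-0.4, 0.4, -1.6]
width: 14.6
grasp_force: 89.4
```

>>> drive_tool:
  increments:
    - [0,0,-1,0]
    - [0,0,0,0]
    - [0,0,0,0]
    - [0,0,0,0]
    - [0,0,0,0]
    - [0,0,0,0]
    - [0,0,0,0]
    - [0,0,0,0]

```text
time: 29.05
tcp_pos: [478.6, -350.2, 50.3]
ee_rot: [-3.141, -0.057, -0.001]
force: [-1.9, 1.6, 6.3]
width: 15.1
grasp_force: 90.9
```

>>> drive_tool:
  increments:
    - [0,0,0,0]
    - [0,0,0,0]
    - [0,0,0,0]
    - [0,0,0,0]
    - [0,0,0,0]
    - [0,0,0,0]
    - [0,0,0,0]
    - [0,0,0,0]
  fingers: 80

```text
time: 30.05
tcp_pos: [478.5, -350.1, 49.3]
ee_rot: [3.141, 0.058, 0.0]
force: [-0.1, -0.5, -1.5]
width: 80.3
grasp_force: 0.0
```

>>> drive_tool:
  increments:
    - [0,0,12,0]
    - [0,0,20,0]
    - [0,0,25,0]
    - [0,0,30,0]
    - [0,0,30,0]
    - [0,0,0,0]
    - [0,0,0,0]
    - [0,0,0,0]

```text
time: 31.05
tcp_pos: [478.0, -349.6, 165.5]
ee_rot: [-3.14, -0.058, 0.002]
force: [0.4, 0.1, -0.4]
width: 80.0
grasp_force: 0.0
```

```bash
python3 - <<'E'
from h import *
o=status.observe(); print(o['tcp_pos'],o['ee_rot'],o['width'],o['time'],o['qpos'].round(2))
for n in('top','side'):
    im,dep=snap(n,n+'12'); W=cloud(n,dep).reshape(-1,3)
    m=(abs(W[:,0]-478)<130)&(abs(W[:,1]+345)<80)
    q=W[m&(W[:,2]>20)&(W[:,2]<36)]; print(n,'blade',cv2.minAreaRect(q[:,:2].astype(np.float32)))
    q=W[m&(W[:,2]>70)&(W[:,2]<100)]; print(n,'grip',cv2.minAreaRect(q[:,:2].astype(np.float32)),np.median(q[:,2]))
    m=(abs(W[:,0]-583)<40)&(abs(W[:,1]+92)<40)&(W[:,2]>60)&(W[:,2]<110)
    q=W[m]; print('handle',len(q),np.median(q,0),cv2.minAreaRect(q[:,:2].astype(np.float32)))
    # hub top
    m=(abs(W[:,0]-611)<45)&(abs(W[:,1]-70)<45)&(W[:,2]>32)&(W[:,2]<60); q=W[m]; print('hub',len(q),np.median(q,0), cv2.minEnclosingCircle(q[:,:2].astype(np.float32)))
E
```

```text
[ 478.0087789  -349.55826099  165.51075676] [-3.14018810e+00 -5.77844373e-02  2.25764621e-03] 80.04343847676108 31.05 [ 0.16  0.48  0.55  1.83 -0.31  0.91 -0.69]
top blade ((478.8105773925781, -348.723388671875), (168.69053649902344, 25.956012725830078), 2.078350305557251)
top grip ((475.3155517578125, -348.64404296875), (55.49372100830078, 16.735641479492188), 1.0518089532852173) 90.38715696909571
handle 64 [583.42515284 -92.71876252  94.61622568] ((585.015869140625, -94.02259063720703), (16.130678176879883, 16.695932388305664), 61.58250045776367)
hub 353 [608.53979951  74.01950545  36.89723137] ((595.9722900390625, 70.42745971679688), 44.90597152709961)
side blade ((480.1277770996094, -346.73577880859375), (167.20362854003906, 30.81256866455078), 1.4858925342559814)
side grip ((479.1370544433594, -346.30670166015625), (58.39790344238281, 23.92115020751953), 4.108146667480469) 83.3604240037381
handle 95 [585.05374758 -87.75235011  81.68006903] ((585.8148193359375, -90.93898010253906), (15.301603317260742, 17.28357696533203), 7.475768566131592)
hub 285 [608.7634565   77.9006001   35.63038889] ((598.9432373046875, 69.43904113769531), 44.830501556396484)
```

The straightedge stands on its mat at about (479,-349), 0.035 rad. Now the bar: the handle is at about (584.5,-94) and the hinge about (611.5,73). I'll loosely cage the handle with the fingers along the tangent.

>>> drive_tool:
  increments:
    - [13.3,32,0,0.172]
    - [13.3,32,0,0.172]
    - [13.3,32,0,0.172]
    - [13.3,32,0,0.172]
    - [13.3,32,0,0.172]
    - [13.3,32,0,0.172]
    - [13.3,32,0,0.172]
    - [13.3,32,0,0.172]

```text
time: 32.15
tcp_pos: [584.9, -93.1, 165.6]
ee_rot: [-2.384, -2.045, 0.001]
force: [-0.6, -0.3, -0.2]
width: 80.0
grasp_force: 0.0
```

>>> drive_tool:
  increments:
    - [0,0,0,0]
    - [0,0,0,0]
    - [0,0,0,0]
    - [0,0,0,0]
    - [0,0,0,0]
    - [0,0,0,0]
    - [0,0,0,0]
    - [0,0,0,0]

```text
time: 33.15
tcp_pos: [584.9, -94.0, 166.3]
ee_rot: [2.39, 2.039, 0.0]
force: [0.2, 0.4, -0.4]
width: 80.5
grasp_force: 0.0
```

>>> drive_tool:
  increments:
    - [0,0,-16,0]
    - [0,0,-18,0]
    - [0,0,-18,0]
    - [0,0,-18,0]
    - [0,0,-18,0]
    - [0,0,-14,0]
    - [0,0,-6,0]
    - [0,0,0,0]

```text
time: 34.15
tcp_pos: [584.9, -94.1, 58.0]
ee_rot: [-2.39, -2.039, 0.0]
force: [-0.2, -0.9, 0.0]
width: 80.0
grasp_force: 0.0
```

>>> drive_tool:
  increments:
    - [0,0,0,0]
    - [0,0,0,0]
    - [0,0,0,0]
    - [0,0,0,0]
    - [0,0,0,0]
    - [0,0,0,0]
    - [0,0,0,0]
    - [0,0,0,0]
  fingers: 24
  grip_force: 30

```text
time: 35.15
tcp_pos: [584.9, -94.0, 58.3]
ee_rot: [2.39, 2.039, -0.0]
force: [-0.1, 0.3, 0.0]
width: 24.1
grasp_force: 0.0
```

```bash
python3 - <<'E'
import numpy as np
H=np.array([611.5,73.]);R=170
# rows: bar angle steps 0.17; waypoints of handle
b=np.r_[1.53:-0.03:10j]; d=1.449+np.pi/2+0*b+b-0
P=H+R*np.c_[np.cos(1.449+np.pi/2+b),np.sin(1.449+np.pi/2+b)]
print(b.round(3)); print(P.round(1)); print(np.diff(P,axis=0).round(1), np.diff(b)[0])
E
```

```text
[ 1.53   1.357  1.183  1.01   0.837  0.663  0.49   0.317  0.143 -0.03 ]
[[584.  -94.8]
 [555.5 -87.5]
 [528.6 -75.4]
 [504.3 -58.9]
 [483.1 -38.4]
 [465.8 -14.6]
 [452.9  11.8]
 [444.7  40.1]
 [441.5  69.3]
 [443.5  98.7]]
[[-28.5   7.3]
 [-26.8  12.1]
 [-24.4  16.5]
 [-21.1  20.5]
 [-17.3  23.8]
 [-12.9  26.4]
 [ -8.2  28.3]
 [ -3.2  29.3]
 [  1.9  29.4]] -0.17333333333333334
```

>>> drive_tool:
  increments:
    - [-14.3,3,0,-0.087]
    - [-14.2,4.3,0,-0.087]
    - [-13.7,5.5,0,-0.087]
    - [-13.1,6.6,0,-0.087]
    - [-12.5,7.7,0,-0.087]
    - [-11.9,8.8,0,-0.087]
    - [-11,9.8,0,-0.087]
    - [-10.1,10.7,0,-0.087]

```text
time: 36.15
tcp_pos: [484.0, -37.5, 58.5]
ee_rot: [2.943, 1.097, 0.001]
force: [-0.3, 0.3, 0.6]
width: 24.3
grasp_force: 0.2
```

>>> drive_tool:
  increments:
    - [-9.1,11.5,0,-0.087]
    - [-8.2,12.3,0,-0.087]
    - [-7,12.9,0,-0.087]
    - [-5.9,13.5,0,-0.087]
    - [-4.7,14,0,-0.087]
    - [-3.5,14.3,0,-0.087]
    - [-2.2,14.6,0,-0.087]
    - [-1,14.7,0,-0.087]

```text
time: 37.15
tcp_pos: [442.6, 70.6, 58.4]
ee_rot: [-3.141, -0.028, -0.001]
force: [1.2, 0.0, -0.4]
width: 23.7
grasp_force: 0.5
```

```bash
python3 - <<'E'
from h import *
o=status.observe(); print(o['tcp_pos'],o['ee_rot'],o['force'],o['width'],o['time'],o['qpos'].round(2))
for n in('side',):
    im,dep=snap(n,n+'13'); W=cloud(n,dep).reshape(-1,3)
    m=(W[:,0]>340)&(W[:,0]<600)&(abs(W[:,1]-40)<140)&(W[:,2]>20)&(W[:,2]<42)
    x,y,a=474,99.3,1.449
    S=np.c_[np.cos(a)*(W[:,0]-x)+np.sin(a)*(W[:,1]-y),-np.sin(a)*(W[:,0]-x)+np.cos(a)*(W[:,1]-y)]
    for lo in range(-100,120,20):
        q=S[m&(S[:,1]>lo)&(S[:,1]<lo+20)&(S[:,0]<20)&(S[:,0]>-80)]; print(lo,len(q),np.median(q,0).round(0) if len(q) else '')
E
```

```text
[442.55153568  70.62460715  58.4325214 ] [-3.14135502e+00 -2.79661640e-02 -5.07834254e-04] [ 1.20465667  0.01522407 -0.3770964 ] 23.68319568016453 37.15 [-0.66  0.46  0.51  2.23 -0.43  0.55 -1.38]
-100 57 [-12. -91.]
-80 57 [-16. -70.]
-60 52 [-19. -50.]
-40 55 [-22. -31.]
-20 58 [-26. -10.]
0 54 [-28.  10.]
20 54 [-30.  30.]
40 53 [-34.  49.]
60 60 [-37.  71.]
80 56 [-41.  91.]
100 62 [-41. 107.]
```

The bar follows and is at about 0.15 rad. Closing the rest gently.

>>> drive_tool:
  increments:
    - [0.5,7,0,-0.04]
    - [0.7,7,0,-0.04]
    - [1,6,0,-0.04]
    - [0.5,4,0,-0.02]
    - [0,2,0,0]
    - [0,0,0,0]
    - [0,0,0,0]
    - [0,0,0,0]

```text
time: 38.2
tcp_pos: [445.2, 95.9, 58.3]
ee_rot: [3.136, -0.188, -0.0]
force: [0.2, 0.0, -0.3]
width: 24.1
grasp_force: 0.0
```

```bash
cat > bar.py <<'E'
from h import *
def bar(tag):
    o=status.observe(); print(o['tcp_pos'],o['force'].round(1),o['width'],o['time'])
    im,dep=snap('side',tag); W=cloud('side',dep).reshape(-1,3)
    x,y,a=474,99.3,1.449
    S=np.c_[np.cos(a)*(W[:,0]-x)+np.sin(a)*(W[:,1]-y),-np.sin(a)*(W[:,0]-x)+np.cos(a)*(W[:,1]-y)]
    m=(W[:,2]>20)&(W[:,2]<42)&(abs(S[:,1])<110)&(S[:,0]<12)&(S[:,0]>-80)
    L=[]
    for lo in range(-100,100,20):
        q=S[m&(S[:,1]>lo)&(S[:,1]<lo+20)]
        if len(q)>15: L.append(np.median(q,0))
    L=np.array(L); print(L.round(0).tolist(),'slope',np.polyfit(L[:,1],L[:,0],1))
E
python3 -c "
from bar import *
bar('side14')"
```

```text
[445.17351095  95.93317225  58.30156663] [ 0.2  0.  -0.3] 24.07204020033071 38.2
[[-5.0, -90.0], [-5.0, -69.0], [-5.0, -50.0], [-5.0, -29.0], [-4.0, -10.0], [-4.0, 10.0], [-3.0, 31.0], [-5.0, 50.0], [-5.0, 70.0], [-4.0, 90.0]] slope [ 0.00453879 -4.41260107]
```

The bar is shut (fitted slope 0.005 rad). I'll rise clear and measure the dial's grip bar numerically.

>>> drive_tool:
  increments:
    - [0,0,15,0]
    - [0,0,25,0]
    - [0,0,30,0]
    - [0,0,30,0]
    - [0,0,0,0]
    - [0,0,0,0]
    - [0,0,0,0]
    - [0,0,0,0]

```text
time: 39.25
tcp_pos: [444.8, 95.9, 157.7]
ee_rot: [3.135, -0.188, -0.002]
force: [-0.2, -0.5, -0.4]
width: 24.2
grasp_force: 0.0
```

```bash
python3 - <<'E'
from bar import *
bar('side15')
im,dep=snap('top','top15')
for n,f in(('top','top0'),('top','top15'),('side','side0'),('side','side15')):
    d=np.load(f+'.npz'); W=cloud(n,d['dep']).reshape(-1,3)
    m=(abs(W[:,0]-504)<45)&(abs(W[:,1]-353)<45)
    q=W[m&(W[:,2]>70)&(W[:,2]<100)]; g=W[m&(W[:,2]>48)&(W[:,2]<58)]
    if len(q)>20: print(f,len(q),cv2.minAreaRect(q[:,:2].astype(np.float32)),np.median(q,0).round(0))
# white line from top0: bright thin pixels on the black dial
for f in('top0','top15'):
    im=np.load(f+'.npz')['im'].astype(int); x0,y0=150,250
    print(im.max(2)[258:282,150:186:1].tolist() if f=='top0' else '')
E
```

```text
[444.78298103  95.90375863 157.66125961] [-0.2 -0.5 -0.4] 24.21491741517121 39.25
[[-4.0, -90.0], [-5.0, -70.0], [-5.0, -50.0], [-5.0, -30.0], [-4.0, -10.0], [-5.0, 10.0], [-3.0, 31.0], [-4.0, 50.0], [-5.0, 70.0], [-4.0, 90.0]] slope [ 2.42067164e-03 -4.33327657e+00]
top0 190 ((506.38690185546875, 356.4642639160156), (60.118438720703125, 16.90048599243164), 59.51197052001953) [505. 353.  91.]
top15 192 ((506.5119934082031, 357.0019226074219), (59.75666046142578, 16.77135467529297), 60.058250427246094) [505. 353.  91.]
side0 393 ((507.01165771484375, 358.2912902832031), (61.55974578857422, 17.35162925720215), 61.25110626220703) [507. 364.  90.]
side15 397 ((506.72637939453125, 358.4059753417969), (62.50626754760742, 16.45526695251465), 61.431758880615234) [507. 364.  90.]
[[174, 173, 175, 169, 150, 132, 146, 163, 171, 168, 137, 91, 62, 58, 55, 59, 56, 59, 56, 52, 63, 57, 56, 57, 59, 56, 59, 94, 154, 167, 172, 172, 173, 173, 173, 173], [173, 174, 170, 149, 96, 68, 75, 107, 144, 129, 83, 57, 55, 57, 59, 58, 59, 59, 59, 57, 59, 58, 57, 57, 57, 57, 52, 58, 84, 128, 170, 172, 171, 172, 170
[... 2777 characters left out ...]
, 54, 94, 165, 173, 173, 170, 170, 172], [170, 171, 172, 173, 173, 173, 172, 152, 105, 65, 50, 58, 60, 57, 64, 58, 57, 52, 57, 54, 54, 54, 57, 57, 56, 52, 54, 60, 89, 141, 170, 173, 173, 164, 149, 153], [173, 175, 175, 170, 176, 173, 176, 172, 155, 104, 65, 57, 55, 53, 58, 61, 62, 56, 58, 57, 57, 60, 54, 60, 54, 53, 60, 105, 139, 166, 173, 174, 174, 129, 75, 88], [173, 170, 171, 174, 171, 173, 173, 177, 172, 149, 108, 83, 61, 54, 59, 54, 56, 60, 53, 57, 54, 53, 54, 55, 58, 60, 110, 164, 169, 175, 170, 172, 171, 107, 62, 83], [175, 173, 175, 171, 164, 152, 159, 172, 172, 172, 164, 139, 101, 71, 60, 57, 53, 60, 53, 56, 53, 64, 62, 71, 99, 115, 163, 174, 172, 170, 171, 173, 173, 146, 114, 127]]
```

The dial's grip bar is at about (506,356) with its axis at 1.03 rad and the pointer one click from off. It needs 1.309 rad more clockwise.

>>> drive_tool:
  increments:
    - [7.6,32.5,0,0.144]
    - [7.6,32.5,0,0.144]
    - [7.6,32.5,0,0.144]
    - [7.6,32.5,0,0.144]
    - [7.6,32.5,0,0.144]
    - [7.6,32.5,0,0.144]
    - [7.6,32.5,0,0.144]
    - [7.6,32.5,0,0.144]
  fingers: 60

```text
time: 40.35
tcp_pos: [506.1, 357.0, 157.7]
ee_rot: [2.728, 1.557, -0.001]
force: [0.3, -0.6, 0.9]
width: 60.1
grasp_force: 0.0
```

>>> drive_tool:
  increments:
    - [0,0,-16,0]
    - [0,0,-16,0]
    - [0,0,-16,0]
    - [0,0,-16,0]
    - [0,0,-16,0]
    - [0,0,-12,0]
    - [0,0,-5,0]
    - [0,0,0,0]

```text
time: 41.35
tcp_pos: [506.0, 356.1, 61.1]
ee_rot: [2.732, 1.551, -0.0]
force: [0.0, -0.0, -0.7]
width: 60.1
grasp_force: 0.0
```

>>> drive_tool:
  increments:
    - [0,0,0,0]
    - [0,0,0,0]
    - [0,0,0,0]
    - [0,0,0,0]
    - [0,0,0,0]
    - [0,0,0,0]
    - [0,0,0,0]
    - [0,0,0,0]
  fingers: 10
  grip_force: 25

```text
time: 42.35
tcp_pos: [507.5, 355.5, 62.0]
ee_rot: [2.732, 1.549, 0.003]
force: [4.1, -4.2, 4.6]
width: 16.1
grasp_force: 29.5
```

>>> drive_tool:
  increments:
    - [2,-1,0,0]
    - [0,0,0,-0.1]
    - [0,0,0,-0.1]
    - [0,0,0,-0.1]
    - [0,0,0,-0.1]
    - [0,0,0,-0.1]
    - [0,0,0,-0.1]
    - [0,0,0,0]

```text
time: 43.35
tcp_pos: [506.7, 356.6, 62.0]
ee_rot: [-3.067, -0.675, 0.003]
force: [-2.4, -0.9, 10.1]
width: 15.4
grasp_force: 30.2
```

>>> drive_tool:
  increments:
    - [0,0,1,-0.1]
    - [0,0,0.5,-0.1]
    - [0,0,0,-0.1]
    - [0,0,0,-0.1]
    - [0,0,0,-0.1]
    - [0,0,0,-0.1]
    - [0,0,0,-0.1]
    - [0,0,0,-0.02]

```text
time: 44.35
tcp_pos: [506.5, 358.1, 62.1]
ee_rot: [-3.108, 0.446, 0.002]
force: [1.3, 5.7, -5.1]
width: 15.6
grasp_force: 28.2
```

>>> drive_tool:
  increments:
    - [0,0,0,0]
    - [0,0,0,0]
    - [0,0,0,0]
    - [0,0,0,0]
    - [0,0,0,0]
    - [0,0,0,0]
    - [0,0,0,0]
    - [0,0,0,0]

```text
time: 45.35
tcp_pos: [506.6, 358.1, 62.1]
ee_rot: [-3.107, 0.444, 0.003]
force: [1.1, 6.2, -3.9]
width: 15.3
grasp_force: 28.3
```

>>> drive_tool:
  increments:
    - [0,0,0,0]
    - [0,0,0,0]
    - [0,0,0,0]
    - [0,0,0,0]
    - [0,0,0,0]
    - [0,0,0,0]
    - [0,0,0,0]
    - [0,0,0,0]
  fingers: 60

```text
time: 46.35
tcp_pos: [508.0, 355.2, 62.8]
ee_rot: [3.109, -0.45, -0.0]
force: [-0.8, -0.1, 0.7]
width: 60.1
grasp_force: 0.0
```

>>> drive_tool:
  increments:
    - [0,0,15,0]
    - [0,0,25,0]
    - [0,0,30,0]
    - [0,0,30,0]
    - [-10,-50,0,0]
    - [-10,-50,0,0]
    - [-10,-50,0,0]
    - [-10,-50,0,0]

```text
time: 47.35
tcp_pos: [467.9, 153.6, 163.8]
ee_rot: [-3.108, 0.45, -0.002]
force: [0.6, -1.0, 0.2]
width: 59.9
grasp_force: 0.0
```

```bash
python3 - <<'E'
from bar import *
bar('side16')
snap('top','top16')
for n in('top','side'):
    d=np.load(n+'16.npz'); C=cloud(n,d['dep']); W=C.reshape(-1,3)
    m=(abs(W[:,0]-505)<45)&(abs(W[:,1]-355)<45)
    q=W[m&(W[:,2]>70)&(W[:,2]<100)]
    print(n,'dial',len(q),cv2.minAreaRect(q[:,:2].astype(np.float32)) if len(q)>5 else '')
    q=W[(abs(W[:,0]-478)<130)&(abs(W[:,1]+345)<80)&(W[:,2]>20)&(W[:,2]<36)]; print(n,'blade',cv2.minAreaRect(q[:,:2].astype(np.float32)))
    q=W[(abs(W[:,0]-667)<45)&(abs(W[:,1]-175)<45)&(W[:,2]>17)&(W[:,2]<40)]; print('timer',len(q),q.mean(0))
    x,y,a=474,99.3,1.449
    S=np.c_[np.cos(a)*(W[:,0]-x)+np.sin(a)*(W[:,1]-y),-np.sin(a)*(W[:,0]-x)+np.cos(a)*(W[:,1]-y)]
    k=(W[:,2]>22)&(W[:,2]<45)&(S[:,0]>8)&(S[:,0]<165)&(abs(S[:,1])<97)
    q=S[k]; print('tins',len(q),q.min(0),q.max(0),q.mean(0))
    g=d['im'].astype(int).min(2).reshape(-1); w=m&(W[:,2]>75)&(g>70); print('white',w.sum(),W[w].mean(0) if w.any() else '')
E
```

```text
[467.93804688 153.64725448 163.83001427] [ 0.6 -1.   0.2] 59.89236985491771 47.35
[[-5.0, -90.0], [-5.0, -69.0], [-4.0, -50.0], [-5.0, -30.0], [-4.0, -10.0], [-4.0, 10.0], [-4.0, 31.0], [-4.0, 50.0], [-4.0, 70.0], [-4.0, 90.0]] slope [ 3.01075538e-03 -4.29777915e+00]
top dial 229 ((506.2677001953125, 356.42047119140625), (16.880088806152344, 60.20237731933594), 75.78596496582031)
top blade ((478.7344055175781, -349.6842956542969), (168.27542114257812, 27.021242141723633), 2.5898149013519287)
timer 518 [665.46490993 172.66942736  22.97487845]
tins 926 [ 21.0354108  -81.44272128] [77.30730831 96.70222721] [47.6319537  13.00883114]
white 29 [494.88995552 361.83659841  92.21359041]
side dial 444 ((507.30462646484375, 359.788330078125), (16.880529403686523, 60.08656692504883), 74.35083770751953)
side blade ((480.19061279296875, -347.4051513671875), (167.43572998046875, 30.139759063720703), 2.4567601680755615)
timer 522 [665.97394525 177.36630356  21.79533165]
tins 1416 [ 20.45619018 -81.26995321] [83.39553061 96.96011907] [54.53059814  9.8355288 ]
white 70 [496.71261168 358.94952417  91.41560333]
```

All checks agree: dial turned 75° to about click 4, bar shut, tins, timer and straightedge in place, arm clear. Handing in.

```bash
python3 -c "
from bench import sign_off
print(sign_off())"
```

```text
the job is handed in; nothing more can be done
None
```

The job is done and handed in at about 47 s of the 208 s: timer on the pad, all three tins in the bay, straightedge back on its mat, bar shut and dial at the fourth click by my own camera and depth measurements; the sign-off returned no verdict.

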